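# Release the green dibber from its spring clip

## Robot

A 6-joint arm with a two-finger parallel gripper is mounted at the origin on the work surface. World frame = base frame: x ahead of the robot, y to its left, z up, the work surface at z = 0. Lengths are in mm, angles in rad, forces in N, time in s.
With the tool pointing down it reaches from about 275 to 725 mm from the base axis. Payload 15.9 kg.
Tool frame: the origin (TCP) lies at the very end of the fingers, on their centre line; the grasp point (between the pads) lies 19 mm behind it; x points along the fingers, z is the direction in which the jaws open and shut, and the axes are right-handed (so a half turn about x gives the same grasp; the last joint's range is limited). The gripper opens to 85 mm and grips with 20 to 120 N. Pads are 22 mm wide; open, the fingers measure 114 mm over their backs; the gripper's body (76 mm by 85 mm) begins 54 mm behind the grasp point. The pads swing forward as they close: fully open they stand 13 mm farther back than shut.
Start: joints at [0, 0.213, -0.034, 1.323, 0, 1.571], TCP at [499.985, -0, 231.306] pointing down, gripper open.
Joint ranges: [-2.98, 2.98], [-0.74, 1.72], [-1.14, 1.35], [-2.1, 2.04], [-1.57, 1.44], [-3.14, 3.14]. Speed limits (rad/s): [1.89, 1.89, 2.39, 2.57, 3.14, 3.14].

## Interface

Orientations are given as a unit quaternion [w, x, y, z].
In Python, from rig import manip, imaging gives the robot as it stands.
- The arm moves only by the shell command python3 -m jog 'ROWS' [FORCE]. ROWS is text: rows parted by semicolons, each of 5 numbers parted by spaces: the closure, from 0 (fully open) to 1 (shut), then the shift along the tool's x, y, z in mm, then the turn about the tool's x in degrees. In form: gripper tx ty tz roll; .... A call has 1 to 12 rows; each row is the pose to reach, as a shift and turn from the pose commanded when the call began, along the tool's axes at that moment; what a row does not reach only later rows make up. A row lasts 1/8 s, in which the tool goes at most 62.5 mm and 10.7 degrees, less where a joint would pass 70% of its speed; a pose out of reach is approached as far as the arm can. A call with a gripper value outside its range is refused whole. The fingers move at their own pace and stop on an object; FORCE is the grip in N (left out, the last holds). Time passes only in rows, so rows that repeat a pose let the fingers close. It gives the time, the measured TCP pose, the force and the opening at its end, in the units of the state.
- manip.get_obs(): the state, without advancing time (a new reading comes with each control period).
- imaging.capture(name): name is "scene" or "side" or "wrist"; returns a dict with "img" (384x512x3 uint8, red, green, blue), "camera_matrix" (3x3 intrinsics, pixels), "D" ([k1, k2, p1, p2, k3] as OpenCV has them; the pictures are not rectified), "cam_to_world" (4x4, takes a point from camera to world coordinates). Camera axes: x right, y down, z forward; pixel columns grow to the right and rows downward; lengths in mm; the calibration is good to about 2 mm. A picture is of the moment at which its call begins. There is no depth.
- manip.finish_job(): hands the job in, once; it reports no verdict.
Trained networks look in a picture, given as the dict that the camera call returned (one of the last four; its "shot" number tells which), for a name from the list of things; names that differ only in an ending like _2 or _b are one class to them, and where a whole thing is asked for, a point or a joint stands for the part that bears it (a point fixed in the world has none). Each returns a list of dicts, best first, with "p" (0 to 1); they miss things now and then, are a little off and sometimes report something else, mostly with a low value. They report only what shows in the picture. A call takes as long as a camera call.
- imaging.recognise(picture, name): "pixel" ([column, row] in pixels, amid what is visible of it).
- imaging.trace(picture, name): "mask" (384x512 bool, what is visible of it) and "pixel" ([column, row] in pixels, amid what is visible of it).
The state is a dict: "time": time; "joint_pos": joint angles; "qvel": joint speeds; "joint_torque": joint torques, N m; "tcp_pos": TCP position; "eef_rot": TCP orientation; "wrist_force": force on the tool from outside, world axes, zero at the start; "torque": the same for the moment, N m; "grip_width": finger opening in mm.
Only numpy, scipy, OpenCV 4.12 (cv2) and the standard library are available. Lean on these libraries where they do the work, as an engineer would, in place of code of your own. Each camera call takes 0.05 s, during which the arm holds its last target. There are 200 camera calls.

## Task

Free the flat green dibber on the shelf: press the yellow release tab of its clip down until the dibber pops loose, then take its handle and swing it up about its far end until it stands nearly upright, and let go of it there. Leave the orange trowel clipped in its own, identical holder.

Things in the scene. Friction and masses are not known exactly. Their poses are not given: they have to be found in the camera images.
- dibber_holder: Grey holder of the green dibber, base 270 x 60 x 6 mm, fixed. Origin on the shelf, z up, tab end at -x (roughly to the robot). In its frame, mm: dibber pivots about a line along y at x=100, z=32, between cheeks 42 high; rails 12 high at y=+-28. Yellow release tab: plate 40 (x) by 36, top z=34, centre x=-125, y=0; press it downward. Yellow hook over the dibber's end: x -93 to -81, top z=42.
- dibber (a joint): Flat green dibber's angle q, rad: 0 flat and clipped, grows as its handle end rises, 1.57 upright, stop 1.7. Freed, a spring pin lifts it to about 0.25; beyond, light friction (1 N at handle), stays where left. Handle 26 mm wide (y), 14 thick, 99 to 173 mm from the pivot, lip on to 185; pinch across y at r=150. Point at r: x=100-r cos q, z=32+r sin q (holder frame, mm), y=0.
- dibber_tab (a joint): Tilt of the yellow release tab of the dibber's clip, rad: 0 at rest, grows as it is pressed down, stop at 0.26 (11 mm down at its centre, about 3 N). The hook frees the dibber at about 0.16 (7 mm down, about 2 N). The tab springs back when let go; the freed dibber stays up.
- trowel (a joint): Orange plastic trowel's angle in its own identical holder (same yellow tab, 240 mm or more across y from the dibber's, middle to middle), rad: 0 flat and clipped in. Other bystanders: a blue mug and a lidded glass jar, loose, under 110 mm tall, 60 mm or more clear of the dibber's handle at any angle.

How it is judged (in metres and radians):
On the way:
1. the release tab of the dibber's clip is pressed down (value of joint dibber_tab above 0.12 rad).
At the end, for the whole second after the job is handed in: The green dibber stands swung up by more than 1.0 rad (57 degrees) from lying flat, at rest and let go; the orange trowel is still clipped in flat (below 0.06 rad) (value of joint dibber above 1 rad and velocity of joint dibber between -0.1 and 0.1 rad/s and value of joint trowel below 0.06 rad); the robot touches nothing.
It fails at once if the orange trowel is released from its clip (value of joint trowel above 0.1 rad).
It also fails if it takes over 43 s, if anything falls off the work surface, if the arm or the gripper's body presses on something with over 40 N, if the wrist force passes 120 N, or if a joint passes its speed limit or range.

## Working session

There is one attempt and no reset: what is moved stays moved. The work goes in short steps, Python scripts to look and compute and a shell command to move; the robot and the scene stay as the last step left them, time stands still between calls to the robot, and variables do not carry over. Pictures are saved under pics/ and viewed, about 8 in all and at most 12, crops included, and the job is handed in when it is done.

```bash
mkdir -p pics; ls; cat > h.py <<'E'
import numpy as np, cv2
from rig import manip, imaging
def ray(p,px):
    u=cv2.undistortPoints(np.array([[px]],float),np.array(p["camera_matrix"]),np.array(p["D"],float))[0,0]
    T=np.array(p["cam_to_world"]); d=T[:3,:3]@[u[0],u[1],1]; return T[:3,3],d/np.linalg.norm(d)
def onz(p,px,z):
    o,d=ray(p,px); return o+d*(z-o[2])/d[2]
def proj(p,X):
    T=np.linalg.inv(np.array(p["cam_to_world"])); r=cv2.Rodrigues(T[:3,:3])[0]
    return cv2.projectPoints(np.array(X,float).reshape(-1,3),r,T[:3,3],np.array(p["camera_matrix"]),np.array(p["D"],float))[0][:,0]
E
python3 - <<'E'
from h import *
ims=[]
for n in("scene","side"):
    p=imaging.capture(n); print(n,np.round(np.array(p["cam_to_world"]),2).tolist())
    im=p["img"][:,:,::-1].copy()
    for k in("dibber_holder","dibber","dibber_tab","trowel"):
        for r in imaging.trace(p,k)[:2]:
            m=r["mask"]; print(k,round(r["p"],2),np.round(r["pixel"]),m.sum())
            rc=cv2.minAreaRect(np.argwhere(m)[:,::-1].astype(np.float32)); print('  ',np.round(cv2.boxPoints(rc)).tolist(), onz(p,r["pixel"],32).round())
    cv2.imwrite(f"pics/{n}0.png",cv2.resize(im,(768,576)))
print(manip.get_obs())
E
```

```text
pics
scene [[-0.65, 0.44, -0.62, 1031.93], [0.76, 0.36, -0.55, 349.24], [-0.02, -0.82, -0.57, 473.88], [0.0, 0.0, 0.0, 1.0]]
dibber_holder 0.67 [392. 275.] 4424
   [[342.0, 309.0], [411.0, 208.0], [446.0, 232.0], [377.0, 333.0]] [584. 242.  32.]
dibber 0.86 [396. 270.] 1099
   [[359.0, 297.0], [411.0, 231.0], [424.0, 242.0], [373.0, 308.0]] [568. 242.  32.]
dibber_tab 0.68 [421. 232.] 438
   [[402.0, 241.0], [417.0, 214.0], [437.0, 225.0], [422.0, 252.0]] [448. 238.  32.]
trowel 0.61 [393. 269.] 1189
   [[358.0, 297.0], [408.0, 230.0], [423.0, 241.0], [373.0, 308.0]] [570. 238.  32.]
trowel 0.56 [182. 192.] 807
   [[144.0, 200.0], [223.0, 171.0], [228.0, 185.0], [149.0, 214.0]] [ 644. -206.   32.]
side [[0.97, -0.15, 0.21, 363.32], [-0.26, -0.54, 0.8, -945.54], [-0.01, -0.83, -0.56, 692.98], [0.0, 0.0, 0.0, 1.0]]
dibber_holder 0.67 [207. 150.] 1696
   [[158.0, 150.0], [251.0, 134.0], [255.0, 154.0], [162.0, 170.0]] [532. 217.  32.]
dibber 0.75 [212. 145.] 477
   [[183.0, 145.0], [247.0, 134.0], [249.0, 143.0], [184.0, 154.0]] [550. 244.  32.]
dibber_tab 0.46 [175. 152.] 177
   [[161.
[... 177 characters left out ...]
 -183.   32.]
{'time': 0.5, 'joint_pos': array([-1.90312939e-05,  2.12927122e-01, -3.44330242e-02,  1.32348697e+00,
        4.67552722e-05,  1.57079089e+00]), 'qvel': array([-0.00014075, -0.0004739 ,  0.00071866,  0.00134207, -0.0006253 ,
        0.00108818]), 'joint_torque': array([ 5.36513704e-03, -6.85509610e+01,  4.87076783e+01,  2.49331977e-03,
        2.77398212e-04, -3.71341673e-05]), 'tcp_pos': array([4.99974929e+02, 5.24079411e-03, 2.31279157e+02]), 'eef_rot': array([7.07088823e-01, 2.13360425e-05, 7.07124739e-01, 1.17253670e-05]), 'wrist_force': array([ 0.04101777,  1.06624979, -0.46477243]), 'torque': array([-0.00563562, -0.01974398,  0.04447341]), 'grip_width': 85.71159983247482}
```

View pics/scene0.png

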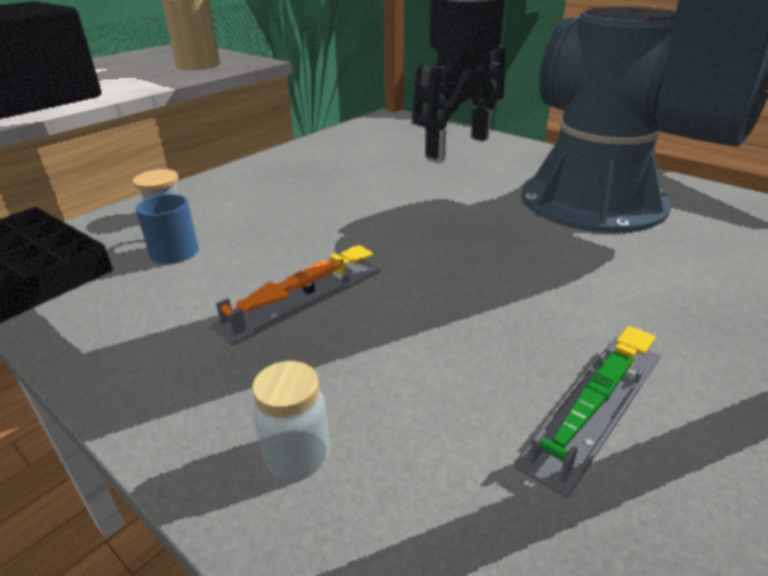

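View pics/side0.png

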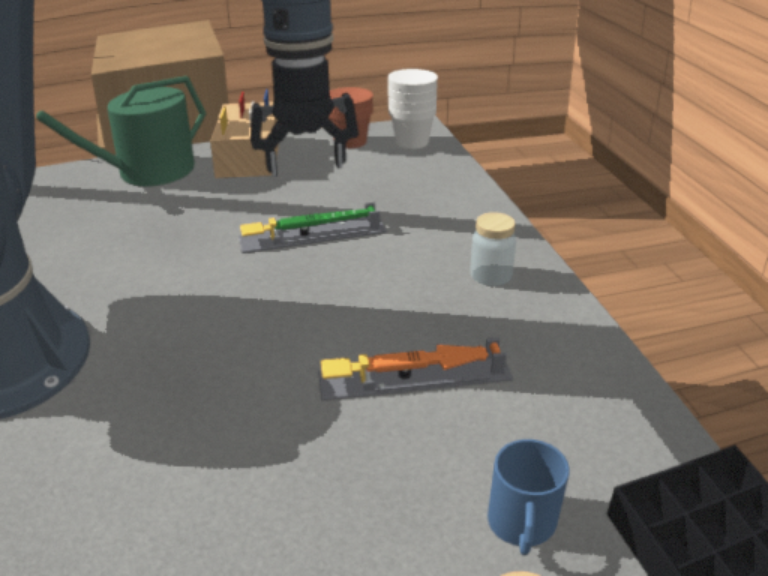

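The scene view shows the green dibber with its yellow tab at about (636,340), base far corners at (515,462) and (568,495), and near corner (660,353). The orange trowel is far off at y≈-200, and the jar is at (290,420). Next I'll fit the holder pose from both views.

```bash
python3 - <<'E'
from h import *
from scipy.optimize import least_squares
ps={n:imaging.capture(n) for n in("scene","side")}
obs=[("scene",[135,-30,5],(515/1.5,462/1.5)),("scene",[135,30,5],(568/1.5,495/1.5)),("scene",[-135,30,5],(660/1.5,353/1.5)),
("side",[-135,-30,3],(241/1.5,250/1.5)),("side",[135,-30,3],(382/1.5,236/1.5))]
for n,w in(("scene",(395,205,450,260)),("side",(150,135,195,170))):
    hsv=cv2.cvtColor(ps[n]["img"],cv2.COLOR_RGB2HSV)
    m=cv2.inRange(hsv,(20,140,90),(34,255,255)); k=np.zeros_like(m); k[w[1]:w[3],w[0]:w[2]]=1; m=m*k
    m=cv2.morphologyEx(m,cv2.MORPH_OPEN,np.ones((5,5)))if n=="scene" else m
    _,l,s,c=cv2.connectedComponentsWithStats(m); print(n,s[1:].tolist(),c[1:].round(1).tolist())
    for q in imaging.recognise(ps[n],"dibber_tab")[:2]: print(q)
    i=1+np.argmax(s[1:,4])
    if n=="scene": obs.append((n,[-125,0,33],c[i]))
def W(v,X):
    c,s=np.cos(v[2]),np.sin(v[2]); return [v[0]+c*X[0]-s*X[1],v[1]+s*X[0]+c*X[1],X[2]+v[3]]
for fz in(0,1):
    f=lambda v:np.concatenate([(proj(ps[n],W(np.r_[v[:3],v[3]*fz],X))[0]-px) for n,X,px in obs])
    r=least_squares(f,[570,240,0,0],loss="soft_l1"); print(r.x.round(3),r.fun.round(1)); 
    if not fz: v=np.r_[r.x[:3],0]
print([np.round(W(v,X),1).tolist() for X in([-125,0,34],[-50,0,32],[100,0,32])])
np.save("v.npy",v)
segs=[]
for z in(0,6): segs+=[([-135,-30,z],[135,-30,z]),([-135,30,z],[135,30,z]),([-135,-30,z],[-135,30,z]),([135,-30,z],[135,30,z])]
segs+=[([-145,-18,34],[-105,-18,34]),([-145,18,34],[-105,18,34]),([-145,-18,34],[-145,18,34]),([-105,-18,34],[-105,18,34]),([-85,-13,39],[0,-13,39]),([-85,13,39],[0,13,39]),([-93,-10,42],[-93,10,42])]
out=[]
for n,(cx,cy) in(("scene",(390,270)),("side",(205,150))):
    a=ps[n]; S=4; x0,y0=cx-62,cy-72
    im=cv2.resize(a["img"][y0:y0+144,x0:x0+100 if n=="side" else x0+124,::-1],None,fx=S,fy=S,interpolation=cv2.INTER_CUBIC) if 0 else cv2.resize(a["img"][y0:y0+144,x0:x0+124,::-1],None,fx=3.2,fy=3.2)
    for A,B in segs:
        q=(proj(a,[W(v,A),W(v,B)])-[x0,y0]+.5)*3.2
        cv2.line(im,*[tuple(int(t) for t in e) for e in q],(255,0,255),1)
    out.append(im)
cv2.imwrite("pics/fit.png",np.hstack(out))
E
```

```text
scene [[411, 219, 24, 19, 339]] [[422.0, 227.8]]
{'pixel': [419.0, 227.3], 'p': 0.87}
side [[162, 147, 22, 10, 112]] [[171.7, 152.0]]
{'pixel': [174.3, 152.5], 'p': 0.56}
[5.35451e+02 2.34796e+02 1.00000e-02 0.00000e+00] [-0.8  0.2  0.4 -0.4 -0.   0.   0.3  2.1  2.9 -3.1  4.  -7.4]
[ 5.31164e+02  2.33777e+02  9.00000e-03 -5.97500e+00] [-0.5  0.6  0.2 -0.3 -0.6  1.1 -1.   4.4  1.5 -0.8  3.5 -6.2]
[[410.5, 233.6, 34.0], [485.5, 234.3, 32.0], [635.4, 235.8, 32.0]]
```

View pics/fit.png

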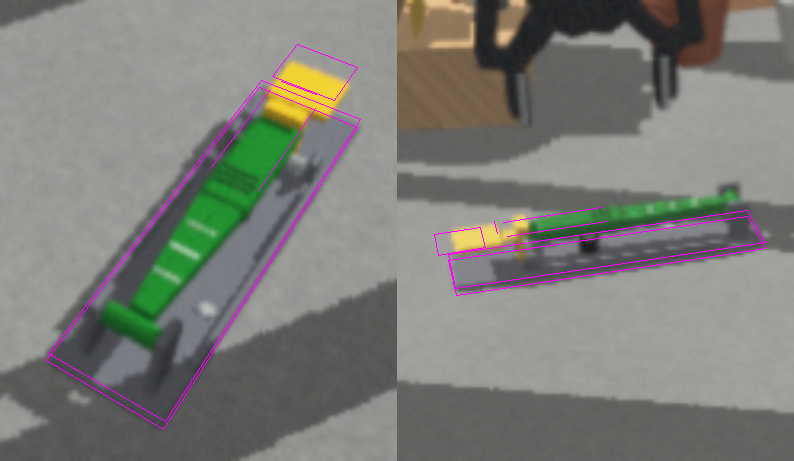

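The base outline fits, but the predicted tab sits about 12 mm too far toward -x, so the base is probably not centred on the origin. I'll refit using the tab corners and pivot, with the base offset left free.

```bash
python3 - <<'E'
from h import *
from scipy.optimize import least_squares
ps={n:imaging.capture(n) for n in("scene","side")}
C=lambda x,y:(x/3.2+328-.5,y/3.2+198-.5)
S=lambda x,y:((x-397)/3.2+143-.5,y/3.2+78-.5)
base=[("scene",[135,-30,6],C(48,353)),("scene",[135,30,6],C(165,423)),("scene",[-135,30,6],C(360,119)),("side",[135,-30,3],S(764,240)),("side",[-135,-30,0],S(455,293))]
oth=[("scene",[-145,-18,34],C(292,62)),("scene",[-145,18,34],C(350,85)),("scene",[100,0,36],C(133,320)),("side",[-145,-18,34],S(452,250)),("side",[-145,18,34],S(450,233)),("side",[100,0,36],S(733,196))]
def W(v,X):
    c,s=np.cos(v[2]),np.sin(v[2]); return [v[0]+c*X[0]-s*X[1],v[1]+s*X[0]+c*X[1],X[2]+v[3]]
for fz in(0,1):
    def f(v):
        u=np.r_[v[:3],v[3]*fz]
        return np.concatenate([(proj(ps[n],W(u,np.add(X,[v[4],0,0])))[0]-px) for n,X,px in base]+[(proj(ps[n],W(u,X))[0]-px) for n,X,px in oth])
    r=least_squares(f,[550,240,0,0,0],loss="soft_l1"); print(r.x.round(3),r.fun.round(1).reshape(-1,2).tolist())
    if not fz: v=np.r_[r.x[:3],0]
print([np.round(W(v,X),1).tolist() for X in([-125,0,34],[-50,0,32],[100,0,32])])
np.save("v.npy",v)
E
```

```text
[ 5.51190e+02  2.35711e+02  5.00000e-03  0.00000e+00 -1.55810e+01] [[0.2, 0.1], [0.1, -0.3], [0.9, 0.7], [0.4, 1.7], [0.4, 0.3], [-0.5, -1.4], [0.5, -1.1], [0.5, -0.3], [1.5, 0.4], [0.7, -0.6], [0.4, 1.0]]
[ 5.51021e+02  2.35691e+02  5.00000e-03 -3.28000e-01 -1.56050e+01] [[0.2, 0.1], [0.1, -0.3], [0.9, 0.8], [0.3, 1.8], [0.3, 0.5], [-0.5, -1.3], [0.5, -1.0], [0.4, -0.2], [1.4, 0.5], [0.7, -0.5], [0.4, 1.1]]
[[426.2, 235.1, 34.0], [501.2, 235.5, 32.0], [651.2, 236.2, 32.0]]
```

The refit is consistent (shelf at z=0, residuals around 1 px). The holder origin is at (551,236) with yaw near 0, which puts the tab at (426,235,34). I'll move above the tab, closing the fingers and rolling -90°.

```bash
python3 -m jog '1 10 25 -8 -10; 1 22 50 -16 -20; 1 34 75 -24 -30; 1 46 100 -32 -40; 1 58 125 -40 -50; 1 70 150 -48 -60; 1 82 175 -56 -70; 1 94 200 -66 -80; 1 111 235 -76 -90; 1 131 235 -76 -90; 1 151 235 -76 -90; 1 151 235 -76 -90' 40; python3 - <<'E'
from h import *
print(manip.get_obs()["joint_pos"].round(2))
p=imaging.capture("wrist"); cv2.imwrite("pics/w1.png",p["img"][:,:,::-1]);print(imaging.recognise(p,"dibber_tab")); v=np.load("v.npy"); print(proj(p,[426,235,34]))
E
```

```text
time: 2.3
tcp_pos: [423.1, 234.6, 79.3]
eef_rot: [0.499, -0.5, 0.501, 0.5]
wrist_force: [-0.7, 0.3, 0.4]
grip_width: -0.3
[ 0.51  0.27 -0.36  0.94  0.    0.51]
[{'pixel': [257.0, 215.1], 'p': 0.71}]
[[261.78883581 223.63949248]]
```

View pics/w1.png

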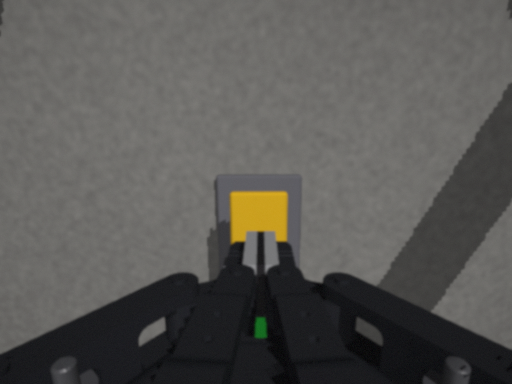

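The tab spans columns 231–288 and its top edge is at row 191, which matches the prediction within about 1.5 mm. The fingers are over the plate, so I'll press.

```bash
python3 -m jog '1 20 0 -1 0; 1 38 0 -1 0; 1 46 0 -1 0; 1 50 0 -1 0; 1 53 0 -1 0; 1 55 0 -1 0; 1 55 0 -1 0; 1 55 0 -1 0'; python3 - <<'E'
from h import *
p=imaging.capture("side"); im=p["img"][95:195,130:280,::-1]; cv2.imwrite("pics/s2.png",cv2.resize(im,None,fx=4,fy=4))
E
```

```text
time: 3.4
tcp_pos: [423.8, 234.1, 25.6]
eef_rot: [0.5, -0.5, 0.5, 0.5]
wrist_force: [-5.9, 0.7, 3.5]
grip_width: 0.3
```

View pics/s2.png

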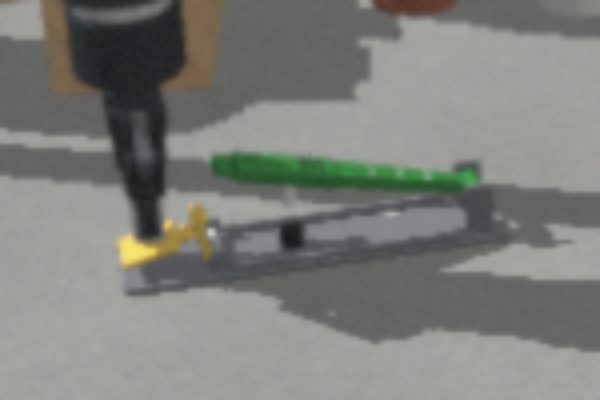

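It popped loose: the green handle's end is raised at about (215,165) and the tab is held down. Now I'll go up, over the handle and open.

```bash
python3 -m jog '1 -40 0 0 0; 1 -80 0 0 0; 0 -120 0 0 0; 0 -135 -25 0 0; 0 -135 -50 0 0; 0 -135 -82 0 0; 0 -135 -82 0 0; 0 -135 -82 0 0' 30; python3 - <<'E'
from h import *
from scipy.optimize import minimize_scalar
v=np.load("v.npy")
p=imaging.capture("side")
for n in("side","scene"):
    p=imaging.capture(n)
    for k in imaging.trace(p,"dibber")[:1]:
        m=k["mask"].astype(np.float32); print(n,k["p"],k["pixel"],m.sum())
        def s(q):
            r=np.linspace(0,185,60)
            P=np.array([[v[0]+100-a*np.cos(q),v[1],32+a*np.sin(q)] for a in r])
            u=proj(p,P); g=cv2.GaussianBlur(m,(0,0),2); return cv2.remap(g,u[:,0].astype(np.float32),u[:,1].astype(np.float32),1).mean()
        qs=np.arange(-.1,.6,.02); z=[s(q) for q in qs]; print("q",qs[np.argmax(z)].round(2),max(z))
p=imaging.capture("wrist");im=p["img"][:,:,::-1].copy()
for r in(99,150,185): 
    u=proj(p,[v[0]+100-r*np.cos(.25),v[1],32+r*np.sin(.25)])[0]; print(r,u.round()); cv2.circle(im,tuple(int(t) for t in u),4,(255,0,255),1)
cv2.imwrite("pics/w3.png",im)
E
```

```text
time: 4.45
tcp_pos: [505.7, 233.9, 160.3]
eef_rot: [0.5, -0.5, 0.5, 0.5]
wrist_force: [0.1, -0.1, -0.2]
grip_width: 85.3
side 0.69 [211.7, 139.8] 405.0
q 0.26 0.81093735
scene 0.62 [396.7, 259.4] 1485.0
q 0.16 0.99686277
99 [263. 252.]
150 [263. 199.]
185 [263. 156.]
```

View pics/w3.png

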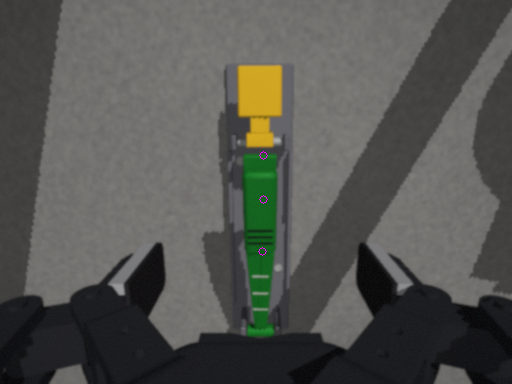

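The handle is at columns 244–277, centred, and the lip tip is at row 155 as predicted for q≈0.25. Next I descend to TCP z≈50 and grip.

```bash
python3 -m jog '0 40 0 0 0; 0 80 0 0 0; 0 100 0 0 0; 0 110 0 0 0; 0 110 0 0 0; 1 110 0 0 0; 1 110 0 0 0; 1 110 0 0 0; 1 110 0 0 0; 1 110 0 0 0; 1 110 0 0 0' 30
python3 - <<'E'
import numpy as np
q0=.25
for q in np.arange(.35,1.46,.1): print(round(q,2), "tx",round(-150*(np.sin(q)-np.sin(q0))),"ty",round(-150*(np.cos(q0)-np.cos(q))))
E
```

```text
time: 6.12
tcp_pos: [506.0, 233.8, 50.4]
eef_rot: [-0.5, 0.5, -0.5, -0.5]
wrist_force: [-0.1, -2.9, 2.4]
grip_width: 25.6
0.35 tx -14 ty -4
0.45 tx -28 ty -10
0.55 tx -41 ty -17
0.65 tx -54 ty -26
0.75 tx -65 ty -36
0.85 tx -76 ty -46
0.95 tx -85 ty -58
1.05 tx -93 ty -71
1.15 tx -100 ty -84
1.25 tx -105 ty -98
1.35 tx -109 ty -112
1.45 tx -112 ty -127
```

Gripped, width 25.6 mm against the 26 mm handle. Now I'll swing along the arc.

```bash
python3 -m jog '1 -14 -4 0 0; 1 -28 -10 0 0; 1 -41 -17 0 0; 1 -54 -26 0 0; 1 -65 -36 0 0; 1 -76 -46 0 0; 1 -85 -58 0 0; 1 -93 -71 0 0; 1 -93 -71 0 0'
```

```text
time: 7.25
tcp_pos: [577.3, 234.0, 144.2]
eef_rot: [0.5, -0.5, 0.5, 0.5]
wrist_force: [-4.2, -3.4, 6.7]
grip_width: 25.1
```

```bash
python3 -m jog '1 -7 -13 0 0; 1 -12 -27 0 0; 1 -16 -41 0 0; 1 -18 -50 0 0; 1 -18 -50 0 0; 1 -18 -50 0 0'; python3 - <<'E'
from h import *
p=imaging.capture("side"); im=p["img"][65:195,130:290,::-1]; cv2.imwrite("pics/s4.png",cv2.resize(im,None,fx=4,fy=4))
E
```

```text
time: 8.0
tcp_pos: [626.8, 234.1, 161.4]
eef_rot: [0.5, -0.5, 0.5, 0.5]
wrist_force: [-1.0, -1.8, 1.9]
grip_width: 25.5
```

View pics/s4.png

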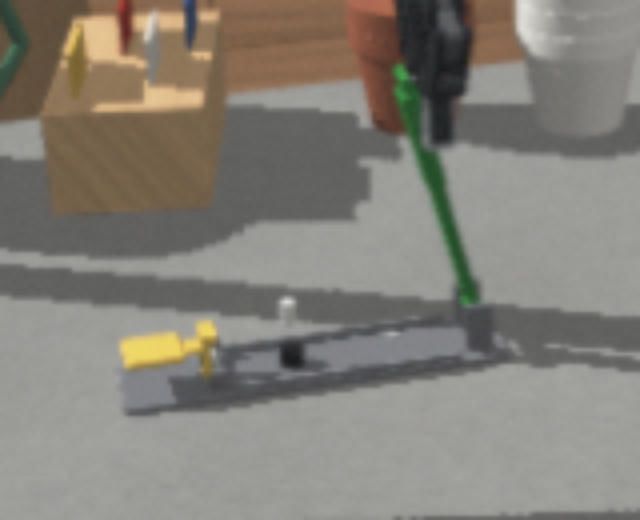

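The dibber stands at about 1.35 rad between the pads. Now I'll open and lift straight up.

```bash
python3 -m jog '0 0 0 0 0; 0 0 0 0 0; 0 0 0 0 0; 0 0 0 0 0; 0 -20 0 0 0; 0 -40 0 0 0; 0 -60 0 0 0; 0 -80 0 0 0; 0 -100 0 0 0; 0 -100 0 0 0; 0 -100 0 0 0'; python3 - <<'E'
from h import *
out=[]
for n,(x0,y0) in(("side",(130,65)),("scene",(330,175))):
    p=imaging.capture(n); out.append(cv2.resize(p["img"][y0:y0+150,x0:x0+130,::-1],None,fx=3,fy=3))
    print([(k["p"],k["pixel"]) for k in imaging.recognise(p,"trowel")])
    full=p
cv2.imwrite("pics/e5.png",np.hstack(out+[cv2.resize(full["img"][100:250,100:230,::-1],None,fx=0.0+2,fy=3)][:0]))
E
```

```text
time: 9.43
tcp_pos: [626.9, 234.0, 260.4]
eef_rot: [0.5, -0.5, 0.5, 0.5]
wrist_force: [0.1, -0.4, -0.2]
grip_width: 85.1
[(0.78, [286.4, 235.9])]
[(0.58, [186.6, 190.6])]
```

View pics/e5.png

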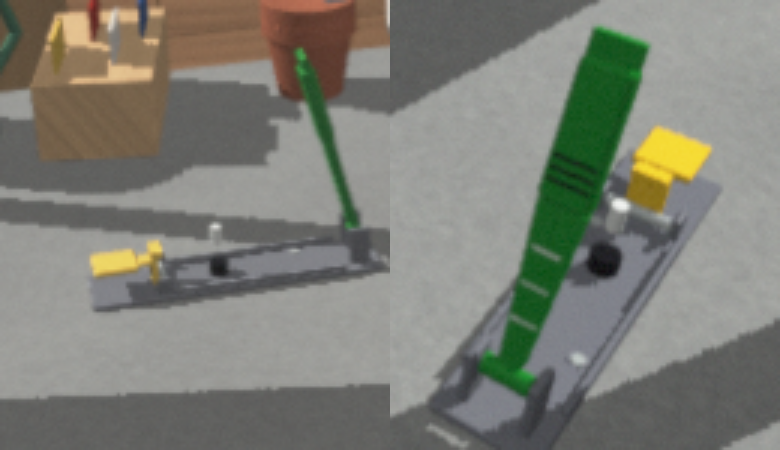

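The dibber stands alone at about 1.35–1.4 rad, with the gripper clear above it. Handing in.

```bash
python3 -c "
from rig import manip
print(manip.finish_job())"
```

```text
the job is handed in; nothing more can be done
None
```

I pressed the yellow tab until the dibber popped loose, then gripped its handle, swung it up and let go. I handed in at about 9.5 s of the 43 s allowed; the hand-in reports no verdict.

- **Tab press:** I pushed the fingertips about 8 mm below the tab's rest height. The side picture then showed the dibber's handle end raised.
- **Dibber at the end:** it stands at about 1.4 rad, worked out from where the gripper let go. It was standing free in both pictures taken about a second after I opened the fingers.
- **Gripper:** open and lifted about 100 mm clear, with the wrist force back to about zero.
- **Trowel:** I never went near it. The detector still finds it where it was in the side view. The scene view put it a few pixels off its first reading, within that detector's usual error. I did not view a separate close-up or measure its angle.

**Checks that disagreed:**
- My first fit of the holder's pose put the tab about 15 mm off, because the base is not centred on the holder's origin. I refitted with the tab corners and pivot before moving.
- After the pop, the two camera estimates of the dibber's angle differed: 0.26 rad from the side and 0.16 from the scene view. The wrist picture agreed with about 0.25, and the grip width (25.6 mm against 26 mm) was right for the handle.

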